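# Set out the sample display on the cutting table

## Robot

A 6-joint arm with a two-finger parallel gripper is mounted at the origin on the work surface. World frame = base frame: x ahead of the robot, y to its left, z up, the work surface at z = 0. Lengths are in m, angles in rad, forces in N, time in s.
With the tool pointing down it reaches from about 0.275 to 0.775 m from the base axis. Payload 14.6 kg.
Tool frame: the origin (TCP) lies midway between the tips of the shut fingers; the grasp point (between the pads) lies 19 mm behind it; z points along the fingers, y is the line along which they close (so a half turn about z gives the same grasp; the last joint's range is limited). The gripper opens to 85 mm and grips with 20 to 120 N. Pads are 22 mm wide; open, the fingers measure 114 mm over their backs; the gripper's body (76 mm by 85 mm) begins 54 mm behind the grasp point. The pads swing forward as they close: fully open they stand 13 mm farther back than shut.
Start: joints at [-1.369, 0.263, -0.048, 1.259, 0, 1.415], TCP at [0.183, -0.492, 0.231] pointing down, gripper open.
Joint ranges: [-2.65, 2.65], [-0.89, 1.7], [-1.18, 1.37], [-2.13, 2.11], [-1.35, 1.29], [-3.14, 3.14]. Speed limits (rad/s): [1.89, 1.89, 2.57, 2.79, 3.14, 3.14].

## Interface

Orientations are given as a unit quaternion [x, y, z, w].
In Python, from bench import env gives the robot as it stands. The module is installed in compiled form; this text tells all that it offers.
- The arm moves only by the shell command python3 -m jog 'ROWS' [OPENING]. ROWS is JSON, a list of rows, each a list of 2 entries, a list of its own where there are three numbers: the shift along the tool's x, y, z in m, then the turn about the tool's z in rad. A call has 1 to 10 rows; each row shifts and turns the commanded pose from where the row before left it, along the tool's axes as they then stand; what a row does not reach is not made up. A row lasts 1/10 s, in which the tool goes at most 50 mm and 8.59 degrees, less where a joint would pass 70% of its speed; a pose out of reach is approached as far as the arm can. A call is refused whole if a number of a shift passes 0.05 or a number of a turn 0.15, either way. A call with a gripper value outside its range is refused whole. OPENING is the finger opening in m, from 0 to 0.0854, set as the call begins (- or left out, the last holds). The fingers move at their own pace and stop on an object; the grip force is fixed at half the most. Time passes only in rows, so rows that do not move let the fingers close. It gives the time, the measured TCP pose, the force, the opening and the grip force at its end, in the units of the state.
- env.get_state(): the state, without advancing time (a new reading comes with each control period).
- env.grab_frame(name): name is "side" or "top" or "wrist"; returns a dict with "frame" (420x560x3 uint8, blue, green, red), "mtx" (3x3 intrinsics, pixels), "R" (3x3) and "t" (3): a world point X has camera coordinates R X + t. Camera axes: x right, y down, z forward; pixel columns grow to the right and rows downward; lengths in m; the calibration is good to about 2 mm. A picture is of the moment at which its call begins. There is no depth.
- env.close_job(): hands the job in; it is judged then, once.
The state is a dict: "t": time; "joint_pos": joint angles; "joint_vel": joint speeds; "effort": joint torques, N m; "eef_pos": TCP position; "tcp_rot": TCP orientation; "wrist_force": force on the tool from outside, world axes, zero at the start; "ft_torque": the same for the moment, N m; "grip_width": finger opening in m; "gripper_force": force on a finger pad.
Only numpy, scipy, OpenCV 4.12 (cv2) and the standard library are available. Lean on these libraries where they do the work, as an engineer would, in place of code of your own. Each camera call takes 0.05 s, during which the arm holds its last target. There are 200 camera calls.

## Task

Set out the cloth samples for the customer. Slide the flat steel lifter under each sample plaque lying on the green mat (their pasted faces are still tacky: never touch a plaque with the gripper) and set them all down side by side on the wooden display stand, wholly on it and square to it, then lay the lifter back flat on its cork pad. Also take the title board out of its slotted rack and lean it upright against the low white wall, its foot just behind and against the batten on the table and its upper part resting on the wall.

Things in the scene. Friction and masses are not known exactly. Their poses are not given: they have to be found in the camera images.
- sample_a: Sample plaque (2 or 3 of sample_a to c are there, all alike): striped plate 90 x 80 x 4 mm on two parallel runners, 18 mm tall in all, 60 g. Origin: centre of the underside; x along the runners (90 mm), y across, z up. Under the plate, between the runners (8 mm wide, 14 mm tall, at the y-sides), a tunnel 64 mm wide and 14 mm high, open at both x-ends, one end roughly towards the robot.
- sample_b: Like sample_a.
- sample_c: Like sample_a.
- stand: Fixed wooden display stand: block 150 mm deep (x) by 320 mm long (y), 30 mm high; end cheeks (inner faces at y = +/-160 mm) rise 14 mm above its top; front (-x, robot's side) and back are open. Origin: centre of its underside on the table; x points away from the robot. Three plaques fit in a row along y, e.g. at y = -100, 0, 100 mm, runners along x.
- lifter: Loose offset spatula, 150 g, stands level. x: handle to blade. Origin: on its underside below the handle's middle. Handle: level wooden bar, x -45 to 45 mm, 20 mm wide, 34 to 56 mm above the underside, free beneath for x -30 to 35; balances near x = 12. A neck leads down to the steel blade: x 55 to 160 mm, 48 mm wide, 2.5 mm thick, on the underside. Heel foot 40 mm wide at x = -39.
- lifter_tip (a point): Middle of the lifter's straight front edge (lifter x = 160 mm). A plaque rides well on the blade with its centre near lifter x = 109 mm.
- lifter_heel (a point): Rear end of the lifter's heel foot (lifter x = -44 mm).
- pad: Fixed cork pad on the table, 300 mm (x) by 100 mm (y), 3 mm thick, on which the lifter lies at the start and to which it returns, lengthwise, either way round. Origin: centre of its underside.
- mat: Fixed green cutting mat, 200 mm (x, away from the robot) by 400 mm (y), 2 mm thick. Origin: centre of its underside.
- board: Loose plywood title board, 220 mm tall (z), 160 mm wide (y), 12 mm thick (x), 260 g, standing upright in the rack's slot. Origin: centre of its lower edge; z points up to its top edge.
- rack: Fixed dark wooden block with a slot along y that holds the board upright: 52 x 130 mm, 45 mm high, slot 16 mm wide, its floor 8 mm above the table. Origin: centre of its underside; x is across the slot.
- wall: Fixed low white wall, 240 mm long (y), 130 mm high, x 0 to 18 mm, and parallel to it a batten on the table, 12 mm high, x -72 to -60 mm; bare table between. Origin: on the table, middle of the wall's front face; x points into the wall. With its foot against the batten the board leans about 0.35 rad from upright on the wall's top edge.
- spool: Bystander: blue thread spool, 48 mm across, 61 mm tall; leave it alone. Origin: centre of its underside.
- jar: Bystander: glass jar with a steel lid, 60 mm across, 75 mm tall; leave it alone. Origin: centre of its underside.
- tape: Bystander: yellow tape-measure case, 62 x 30 x 58 mm; leave it alone. Origin: centre of its underside.
Things that resemble listed ones, but are neither listed nor needed, are in the scene too. What is shaped like the board but purple is not meant. Leave any turquoise look-alike of the lifter alone.

How it is judged:
By the outcome, as a careful person would: the job done as asked, in the order asked, and still so for the second after the job is handed in, with the robot touching nothing.
Of sample_a, sample_b, sample_c only 2 to 3 are there at a start; the rules pass over those that are not, and their reading is None.
At some moment in a run one of sample_a, sample_b, sample_c, lifter may be knocked a few centimetres aside while the robot is not near it.
It also fails if it takes over 210 s, if anything falls off the work surface, if the arm or the gripper's body presses on something with over 40 N, if the wrist force passes 120 N, or if a joint passes its speed limit or range.

## Working session

There is one attempt and no reset: what is moved stays moved. The work goes in short steps, Python scripts to look and compute and a shell command to move; the robot and the scene stay as the last step left them, time stands still between calls to the robot, and variables do not carry over. Pictures are saved under pics/ and viewed, at most 14 in all, crops included, and the job is handed in when it is done.

```bash
mkdir -p pics; cat > h.py <<'E'
import numpy as np, cv2, json
from bench import env
from scipy.spatial.transform import Rotation as Ro
def grab(n,fn):
    g=env.grab_frame(n); cv2.imwrite(f'pics/{fn}.png',g['frame'])
    np.savez(f'pics/{fn}.npz',mtx=g['mtx'],R=g['R'],t=g['t']); return g
def pt(fn,u,v,z):
    g=np.load(f'pics/{fn}.npz'); d=g['R'].T@np.linalg.solve(g['mtx'],[u,v,1]); c=-g['R'].T@g['t']
    return (c+d*(z-c[2])/d[2]).round(4)
def px(fn,X):
    g=np.load(f'pics/{fn}.npz'); p=g['mtx']@(g['R']@np.array(X)+g['t']); return (p[:2]/p[2]).round(1)
def st():
    s=env.get_state(); R=Ro.from_quat(s['tcp_rot']).as_matrix()
    print(s['t'],np.round(s['eef_pos'],4),'R',R.round(3).tolist(),'F',np.round(s['wrist_force'],1),s['grip_width'],'q',np.round(s['joint_pos'],3))
    return s,R
E
python3 - <<'E'
from h import *
st()
for n in('top','side'):
    g=grab(n,n+'0'); cv2.imwrite(f'pics/{n}0b.png',cv2.resize(g['frame'],(800,600),interpolation=cv2.INTER_CUBIC)); print(n,-g['R'].T@g['t'],g['mtx'].tolist())
E
```

```text
0.0 [ 0.1833 -0.4917  0.2308] R [[0.937, 0.349, -0.0], [0.349, -0.937, 0.001], [0.0, -0.001, -1.0]] F [-0.7  0.6  0.4] 0.08518606693648009 q [-1.369  0.264 -0.049  1.259  0.     1.416]
top [ 0.32272604 -0.09638919  1.23002613] [[408.39928311392185, 0.0, 281.5634079848747], [0.0, 408.39928311392185, 209.88832052906875], [0.0, 0.0, 1.0]]
side [ 0.23297222 -1.27841877  1.26371976] [[509.1288153833597, 0.0, 276.92602179161446], [0.0, 509.1288153833597, 206.74611776806745], [0.0, 0.0, 1.0]]
```

View pics/top0b.png

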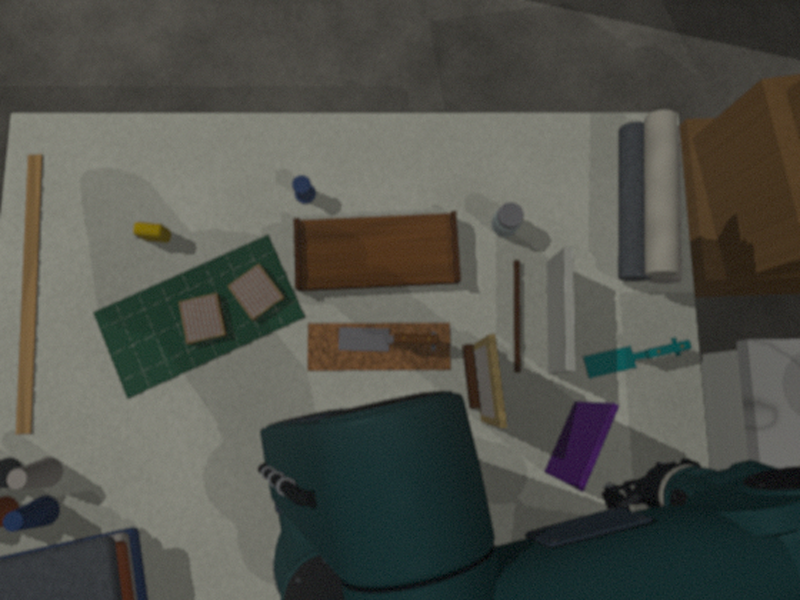

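View pics/side0b.png

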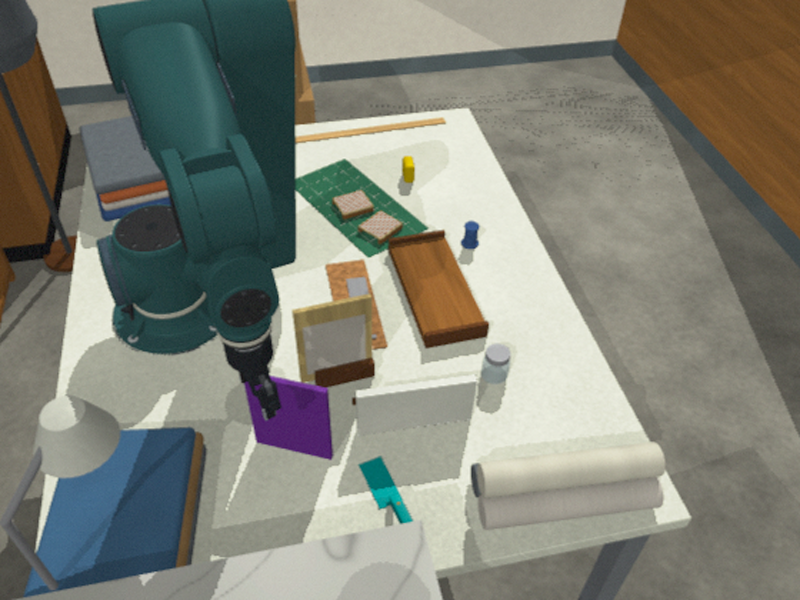

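The top view shows two samples on the green mat (at 800×600: ~(204,318) and (256,291)). The stand is at (377,250), the pad and lifter at (380,347) with the blade pointing image-left (+y). The rack and board are at (480,380), the batten at (517,315) and the wall at (562,310). The spool, jar and tape are clear of these.

```bash
python3 - <<'E'
from h import *
def P(n,u,v,z): print(n,pt('top0',u*.7-.15,v*.7-.15,z))
P('padc1',308,323,.003);P('pad',450,323,.003);P('pad',450,371,.003);P('pad',308,371,.003)
P('blade tip',338,340,.005);P('handle end',438,341,.056)
for u,v in((300,221),(455,219),(458,285),(300,290)):P('stand',u,v,.03)
P('sA',204,318,.018);P('sB',256,291,.018)
P('batten',517,261,.012);P('batten',518,372,.012)
P('rack',466,346,.045);P('rack',474,409,.045);P('brd top',476,341,.22);P('brdtop',496,335,.22);P('brdtop',506,427,.22);P('wall',566,250,.13);P('wall',569,370,.13)
im=cv2.imread('pics/top0.png')
c=cv2.resize(im[150:310,60:345],None,fx=2.8,fy=2.8,interpolation=cv2.INTER_CUBIC);cv2.imwrite('pics/c1.png',c)
c=cv2.resize(im[160:310,310:440],None,fx=4,fy=4,interpolation=cv2.INTER_CUBIC);cv2.imwrite('pics/c2.png',c)
E
```

```text
padc1 [0.4725 0.0825 0.003 ]
pad [ 0.4701 -0.2178  0.003 ]
pad [ 0.369  -0.2154  0.003 ]
pad [0.3718 0.0809 0.003 ]
blade tip [0.4358 0.0188 0.005 ]
handle end [ 0.4274 -0.1874  0.056 ]
stand [0.6875 0.0989 0.03  ]
stand [ 0.6901 -0.2309  0.03  ]
stand [ 0.5468 -0.2337  0.03  ]
stand [0.5386 0.0963 0.03  ]
sA [0.4829 0.2966 0.018 ]
sB [0.5393 0.1904 0.018 ]
batten [ 0.6016 -0.3638  0.012 ]
batten [ 0.3653 -0.3562  0.012 ]
rack [ 0.4177 -0.2451  0.045 ]
rack [ 0.2914 -0.2577  0.045 ]
brd top [ 0.4122 -0.2408  0.22  ]
brdtop [ 0.4223 -0.276   0.22  ]
brdtop [ 0.2654 -0.2875  0.22  ]
wall [ 0.5959 -0.4345  0.13  ]
wall [ 0.364  -0.4274  0.13  ]
```

View pics/c1.png

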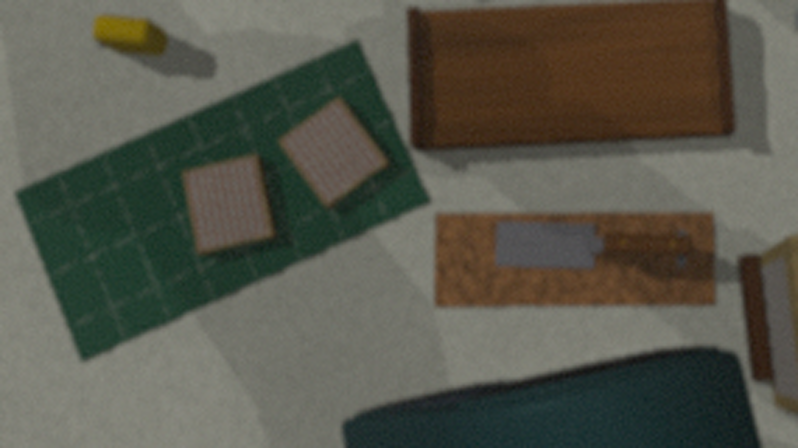

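View pics/c2.png

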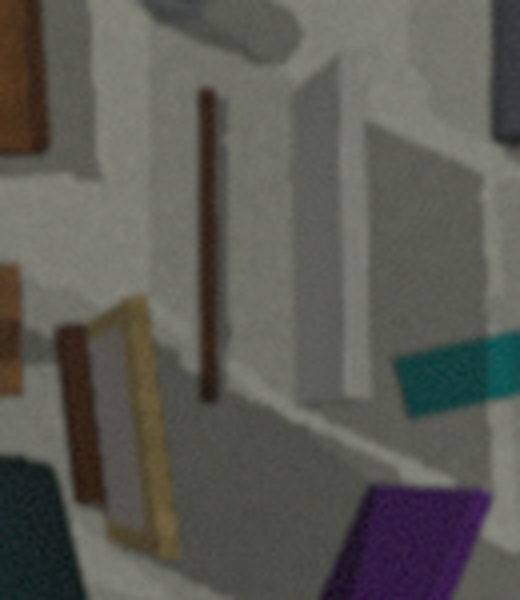

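Measured sizes check out: pad 0.30×0.10, lifter length ≈0.204, stand ≈0.33×0.15, wall ≈0.235. I'll raise the arm, move over the middle and turn so the tool x points opposite to the lifter x. Then I'll look from close up.

```bash
python3 -m jog '[[[0,0,-0.05],0],[[0,0,-0.05],0],[[0,0,-0.05],0],[[0,0,-0.05],0]]' >/dev/null
python3 -m jog '[[[0.025,-0.023,0],0],[[0.025,-0.023,0],0],[[0.025,-0.023,0],0],[[0.025,-0.023,0],0],[[0.025,-0.023,0],0],[[0.025,-0.023,0],0],[[0.025,-0.023,0],0],[[0.025,-0.023,0],0]]'
python3 -m jog '[[[0.025,-0.023,0],0],[[0.025,-0.023,0],0],[[0.025,-0.023,0],0],[[0.025,-0.023,0],0],[[0.025,-0.023,0],0],[[0.025,-0.023,0],0],[[0.025,-0.023,0],0],[[0.025,-0.023,0],0]]' >/dev/null
python3 -m jog '[[[0,0,0],-0.147],[[0,0,0],-0.147],[[0,0,0],-0.147],[[0,0,0],-0.147],[[0,0,0],-0.147],[[0,0,0],-0.147],[[0,0,0],-0.147],[[0,0,0],-0.147],[[0,0,0],-0.147],[[0,0,0],-0.147]]' >/dev/null
python3 -m jog '[[[0,0,0],-0.147],[[0,0,0],-0.147],[[0,0,0],-0.147],[[0,0,0],-0.147],[[0,0,0],-0.147],[[0,0,0],-0.147],[[0,0,0],-0.147],[[0,0,0],-0.147],[[0,0,0],-0.147],[[0,0,0],-0.147]]' >/dev/null
python3 -m jog '[[[0,0,0],-0.147],[[0,0,0],-0.147],[[0,0,0],-0.147],[[0,0,0],-0.147],[[0,0,0],-0.147],[[0,0,0],-0.147],[[0,0,0],-0.147],[[0,0,0],-0.147],[[0,0,0],-0.147],[[0,0,0],0]]' >/dev/null
python3 - <<'E'
from h import *
st()
g=grab('wrist','w1'); cv2.imwrite('pics/w1b.png',cv2.resize(g['frame'],(800,600),interpolation=cv2.INTER_CUBIC)); print(-g['R'].T@g['t'],g['R'])
E
```

```text
t: 1.3
eef_pos: [0.3068, -0.2485, 0.4292]
tcp_rot: [0.984, 0.177, -0.0, -0.0]
wrist_force: [0.0, -0.0, 0.2]
grip_width: 0.0855
gripper_force: 0.0
5.1 [ 0.4296 -0.0076  0.4292] R [[-0.09, -0.996, -0.0], [-0.996, 0.09, 0.0], [-0.0, 0.0, -1.0]] F [-0.2  0.6  0.4] 0.08566530245789625 q [-0.208  0.117  0.299  1.753  0.    -1.688]
[ 0.42283864 -0.08082143  0.57104347] [[-9.95993311e-01  8.94266251e-02  4.50194823e-04]
 [ 8.56536637e-02  9.52500552e-01  2.92243303e-01]
 [ 2.57055214e-02  2.91110935e-01 -9.56343897e-01]]
```

View pics/w1b.png

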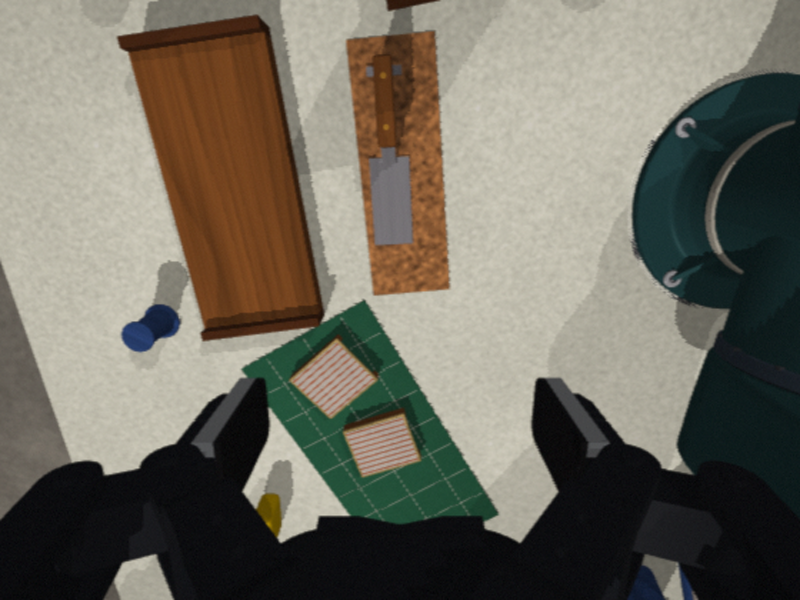

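The wrist view shows everything needed. Lifter blade: tip corners (376,245) and (412,243). Handle end: (382,56). Plaque corners are around (335,378) and (382,444). The stand edges are also visible, running from (131,50) to (204,330) and from (268,40) to (320,318).

```bash
python3 - <<'E'
from h import *
def W(u,v,z): return pt('w1',u*.7-.15,v*.7-.15,z)
S={'sB':[(336,339),(378,379),(331,418),(291,378)],'sA':[(404,412),(420,459),(361,477),(344,431)]}
for n,c in S.items():
    p=np.array([W(u,v,.020)[:2] for u,v in c]); e=np.roll(p,-1,0)-p
    print(n,p.mean(0).round(4),'len',np.linalg.norm(e,axis=1).round(4),'ang',np.degrees(np.arctan2(e[:,1],e[:,0])).round(1))
print('tip',W(376,245,.0055),W(412,243,.0055),'root',W(369,158,.0055),W(410,155,.0055))
print('handle rear',W(374,57,.059),W(391,57,.059),'front',W(378,146,.059),W(396,146,.059))
print('stand front',W(268,40,.030),W(320,318,.03),'back',W(131,50,.03),W(204,330,.03))
print('pad',[W(*c,.003).tolist() for c in((347,40),(434,32),(449,288),(374,294))])
E
```

```text
sB [0.5366 0.1908] len [0.0795 0.0892 0.0799 0.0847] ang [ 128.    37.   -55.3 -143.2]
sA [0.4822 0.2997] len [0.0796 0.0906 0.0798 0.0893] ang [ 101.7   14.6  -79.2 -165.5]
tip [0.4619 0.0168 0.0055] [0.4164 0.0184 0.0055] root [ 0.4592 -0.0883  0.0055] [ 0.4101 -0.0873  0.0055]
handle rear [ 0.44   -0.1848  0.059 ] [ 0.4227 -0.1832  0.059 ] front [ 0.4448 -0.099   0.059 ] [ 0.4255 -0.0972  0.059 ]
stand front [ 0.5518 -0.217   0.03  ] [0.5409 0.0992 0.03  ] back [ 0.6998 -0.2207  0.03  ] [0.6911 0.102  0.03  ]
pad [[0.4701, -0.2159, 0.003], [0.3726, -0.2151, 0.003], [0.3731, 0.0821, 0.003], [0.4715, 0.0815, 0.003]]
```

```bash
python3 -m jog '[[[0,0,0],-0.05],[[0.03,-0.002,0],0],[[0.03,-0.002,0],0],[[0.03,-0.002,0],0],[[0.031,-0.003,0],0],[[0,0,0.04],0],[[0,0,0.04],0],[[0,0,0.04],0],[[0,0,0.04],0],[[0,0,0.04],0]]' 0.06 >/dev/null
python3 -m jog '[[[0,0,0.04],0],[[0,0,0.04],0],[[0,0,0.04],0],[[0,0,0.03],0],[[0,0,0],0]]'
python3 - <<'E'
from h import *
st()
g=grab('wrist','w2');grab('side','s2')
s=cv2.imread('pics/s2.png'); a=cv2.resize(g['frame'],(560,420)); b=cv2.resize(s[150:280,190:300],None,fx=2.2,fy=2.2,interpolation=cv2.INTER_CUBIC); b=cv2.copyMakeBorder(b,0,420-b.shape[0],0,0,0)
im=np.hstack([a,b])[:,:800]; cv2.imwrite('pics/w2b.png',im)
E
```

```text
t: 6.65
eef_pos: [0.4315, -0.1278, 0.0766]
tcp_rot: [-0.69, 0.723, 0.003, -0.001]
wrist_force: [-0.2, 0.1, 0.8]
grip_width: 0.0599
gripper_force: 0.0
6.65 [ 0.4315 -0.1278  0.0766] R [[-0.047, -0.999, -0.005], [-0.999, 0.047, 0.003], [-0.002, 0.005, -1.0]] F [-0.2  0.1  0.8] 0.059900502769885504 q [-0.469  0.251 -0.52   0.805 -0.    -1.994]
```

View pics/w2b.png

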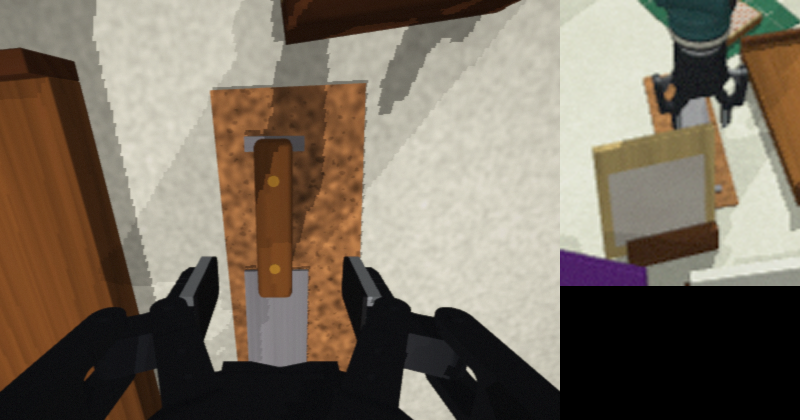

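Handle in this view: rear end about (274,140), front end about (276,296).

```bash
python3 - <<'E'
from h import *
for p in((274,140),(276,296),(256,218),(293,218)): print(pt('w2',*p,.059))
print(pt('w2',245,268,.0055),pt('w2',309,268,.0055))
E
```

```text
[ 0.4312 -0.1887  0.059 ]
[ 0.4346 -0.1006  0.059 ]
[ 0.4429 -0.1485  0.059 ]
[ 0.4232 -0.1475  0.059 ]
[ 0.4586 -0.0917  0.0055] [ 0.4108 -0.0893  0.0055]
```

```bash
python3 -m jog '[[[0.005,-0.002,0],-0.008],[[0,0,0.024],0],[[0,0,0.025],0],[[0,0,0],0],[[0,0,0],0]]'
python3 -m jog '[[[0,0,0],0],[[0,0,0],0],[[0,0,0],0],[[0,0,0],0],[[0,0,0],0],[[0,0,0],0],[[0,0,0],0]]' 0
python3 -m jog '[[[0,0,-0.02],0],[[0,0,-0.04],0],[[0,0,-0.04],0],[[0,0,0],0],[[0,0,0],0]]'
python3 - <<'E'
from h import *
st(); g=grab('wrist','w3');cv2.imwrite('pics/w3b.png',g['frame'])
E
```

```text
t: 7.25
eef_pos: [0.4359, -0.1344, 0.0316]
tcp_rot: [-0.695, 0.719, -0.0, 0.0]
wrist_force: [-0.3, -0.8, -0.3]
grip_width: 0.0598
gripper_force: 0.0
t: 7.95
eef_pos: [0.4357, -0.1342, 0.0311]
tcp_rot: [-0.695, 0.719, -0.001, 0.0]
wrist_force: [-2.0, 0.0, 9.8]
grip_width: 0.0192
gripper_force: 63.1
t: 8.45
eef_pos: [0.4356, -0.1341, 0.1309]
tcp_rot: [-0.695, 0.719, -0.001, 0.0]
wrist_force: [-0.4, 0.1, -1.9]
grip_width: 0.0187
gripper_force: 61.7
8.45 [ 0.4356 -0.1341  0.1309] R [[-0.035, -0.999, 0.001], [-0.999, 0.035, -0.001], [0.001, -0.001, -1.0]] F [-0.4  0.1 -1.9] 0.018681259542909067 q [-0.478  0.203 -0.416  0.949 -0.    -2.014]
```

View pics/w3b.png

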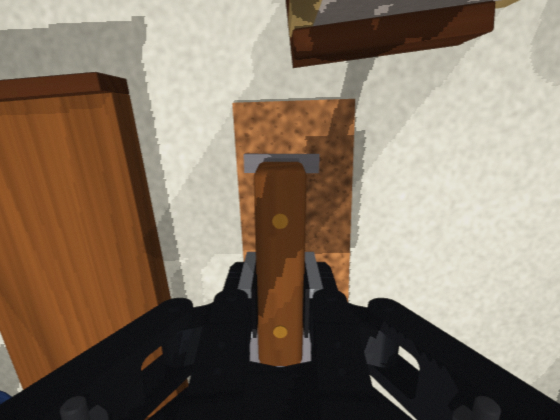

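The lifter is held. Its handle runs from rear (281,163) to front (280,364) in the picture, so now I'll get its offset in the tool frame.

```bash
python3 - <<'E'
from h import *
s,R=st(); p=np.array(s['eef_pos'])
for q in((281,163),(280,364),(255,200),(306,200)): print((R.T@(pt('w3',*q,.1309+.028)-p)).round(4))
for q in((244,163),(319,163)): print('foot',(R.T@(pt('w3',*q,.1309-.02)-p)).round(4))
E
```

```text
8.5 [ 0.435  -0.1338  0.13  ] R [[-0.035, -0.999, -0.0], [-0.999, 0.035, 0.0], [-0.0, 0.0, -1.0]] F [ 0.5  0.  -1.3] 0.01896556332954516 q [-0.478  0.204 -0.418  0.949  0.    -2.014]
[ 0.0566  0.0001 -0.029 ]
[-0.0326 -0.0002 -0.0289]
[ 0.0427 -0.0096 -0.029 ]
[ 0.0428  0.0094 -0.0289]
foot [ 0.0493 -0.0189  0.019 ]
foot [0.0494 0.0196 0.0191]
```

```bash
python3 -m jog '[[[0,0,0],0.148],[[0,0,0],0.148],[[0,0,0],0.148],[[0,0,0],0.148],[[0,0,0],0.148],[[0,0,0],0.148],[[0,0,0],0.02]]' >/dev/null
python3 -m jog '[[[-0.009,0.034,0],0],[[-0.009,0.034,0],0],[[-0.009,0.034,0],0],[[-0.009,0.034,0],0],[[-0.009,0.034,0],0],[[-0.009,0.034,0],0],[[0,0,0],0],[[0,0,0],0]]' >/dev/null
python3 - <<'E'
from h import *
st(); g=grab('top','t4'); cv2.imwrite('pics/t4b.png',cv2.resize(g['frame'][130:330,50:330],(798,570),interpolation=cv2.INTER_CUBIC))
E
```

```text
10.0 [0.3586 0.0633 0.1299] R [[-0.806, -0.592, -0.001], [-0.592, 0.806, -0.0], [0.001, 0.0, -1.0]] F [-0.4 -1.  -1.1] 0.018837757910918282 q [-0.05   0.054 -0.602  0.915 -0.    -0.683]
```

View pics/t4b.png

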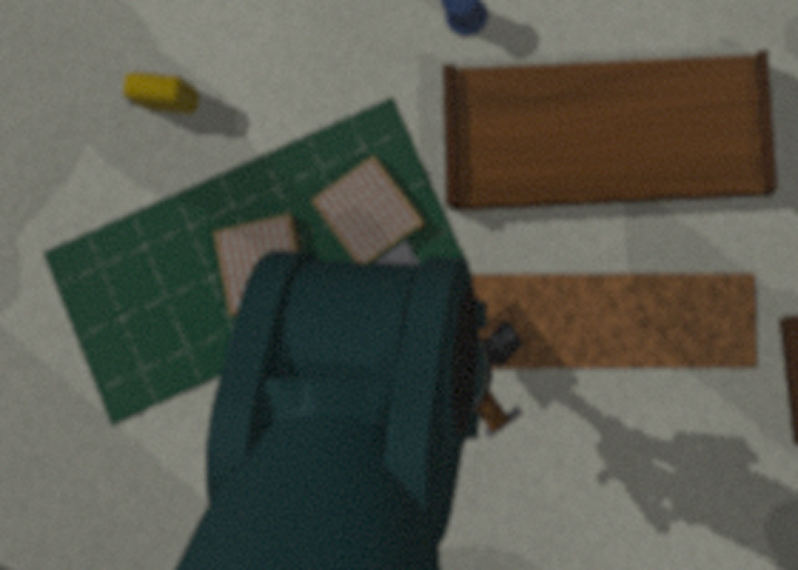

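Neither plaque appears to have moved. The corners of B in the crop are (373,155), (425,222), (365,266) and (313,200).

```bash
python3 - <<'E'
from h import *
p=np.array([pt('t4',u/2.85+50-.3,v/2.85+130-.3,.02)[:2] for u,v in((373,155),(425,222),(365,266),(313,200))]); e=np.roll(p,-1,0)-p
print(p.mean(0),np.linalg.norm(e,axis=1).round(4),np.degrees(np.arctan2(e[:,1],e[:,0])).round(1))
E
```

```text
[0.53885  0.189575] [0.0918 0.0768 0.0903 0.0781] [-142.   126.9   38.8  -52. ]
```

```bash
python3 -m jog '[[[-0.001,-0.007,0],-0.016],[[0,0,0.03],0],[[0,0,0.03],0],[[0,0,0.025],0],[[0,0,0.01],0],[[0,0,0],0],[[0,0,0],0]]'
python3 - <<'E'
from h import *
s,R=st(); p=np.array(s['eef_pos']); d=np.array([.5377,.1902,0])-p; print('centre in tool',(R.T@d).round(4))
g=grab('wrist','w5'); cv2.imwrite('pics/w5b.png',g['frame'])
grab('side','s5'); print(px('s5',p-R[:,0]*.148-[0,0,.026]),px('s5',[.5377,.1902,.02]))
E
```

```text
t: 10.75
eef_pos: [0.3646, 0.0571, 0.0355]
tcp_rot: [-0.316, 0.949, -0.0, -0.0]
wrist_force: [-0.5, 0.5, -1.4]
grip_width: 0.019
gripper_force: 61.6
10.75 [0.3646 0.0571 0.0355] R [[-0.8, -0.6, -0.0], [-0.6, 0.8, -0.0], [0.0, 0.0, -1.0]] F [-0.5  0.5 -1.4] 0.01902230201882273 q [-0.067  0.18  -0.771  0.62  -0.    -0.71 ]
centre in tool [-0.2184  0.0026  0.0355]
[254.  168.4] [266.  156.9]
```

```bash
python3 -m jog '[[[-0.01,0.002,0],0],[[-0.015,0,0],0],[[-0.015,0,0],0],[[-0.015,0,0],0],[[0,0,0],0]]'
python3 -m jog '[[[-0.015,0,0],0],[[-0.017,0,0],0],[[-0.017,0,0],0],[[-0.015,0,0],0],[[0,0,0],0],[[0,0,0],0]]'
python3 - <<'E'
from h import *
st(); g=grab('side','s6'); cv2.imwrite('pics/s6b.png',cv2.resize(g['frame'][100:220,190:340],None,fx=5,fy=5,interpolation=cv2.INTER_CUBIC))
E
```

```text
t: 11.35
eef_pos: [0.4092, 0.0938, 0.0354]
tcp_rot: [-0.317, 0.948, -0.0, 0.001]
wrist_force: [0.1, -0.0, -1.2]
grip_width: 0.0185
gripper_force: 61.6
t: 11.95
eef_pos: [0.4574, 0.1309, 0.0351]
tcp_rot: [-0.317, 0.948, 0.0, -0.0]
wrist_force: [-0.4, 0.5, -1.4]
grip_width: 0.0192
gripper_force: 61.6
11.95 [0.4574 0.1309 0.0351] R [[-0.799, -0.601, -0.001], [-0.601, 0.799, -0.0], [0.001, 0.0, -1.0]] F [-0.4  0.5 -1.4] 0.019197025702091808 q [ 0.107  0.335 -0.531  0.705 -0.    -0.538]
```

View pics/s6b.png

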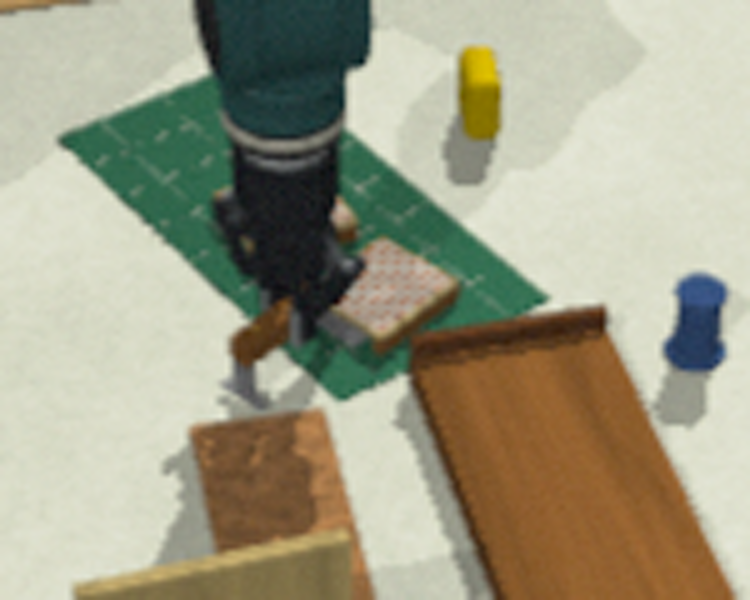

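```bash
python3 -m jog '[[[-0.002,0,0],0],[[0,0,-0.006],0],[[0,0,-0.006],0],[[0,0,-0.01],0],[[0,0,-0.02],0],[[0,0,-0.02],0],[[0,0,0],0],[[0,0,0],0]]'
python3 - <<'E'
from h import *
st(); g=grab('side','s7');h=grab('top','t7')
a=cv2.resize(g['frame'][100:220,200:300],None,fx=4,fy=4,interpolation=cv2.INTER_CUBIC); b=cv2.resize(h['frame'][150:270,120:220],None,fx=4,fy=4,interpolation=cv2.INTER_CUBIC)
cv2.imwrite('pics/st7.png',np.hstack([a,b]))
E
```

```text
t: 12.8
eef_pos: [0.4597, 0.132, 0.0977]
tcp_rot: [-0.317, 0.949, -0.0, 0.0]
wrist_force: [-0.1, -0.1, -2.2]
grip_width: 0.0189
gripper_force: 61.5
12.8 [0.4597 0.132  0.0977] R [[-0.8, -0.601, 0.001], [-0.601, 0.8, 0.0], [-0.001, -0.001, -1.0]] F [-0.1 -0.1 -2.2] 0.0188663641801854 q [ 0.109  0.269 -0.426  0.875  0.    -0.535]
```

View pics/st7.png

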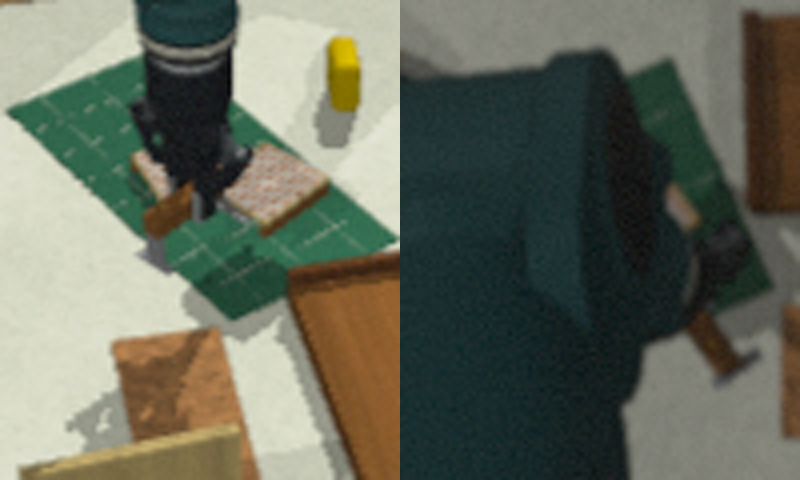

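Plaque B rides on the blade. Carrying it to the stand slot at y = −50 mm.

```bash
python3 -m jog '[[[0,0,-0.015],0],[[0,0,-0.015],0.04],[[0,0,0],0.08],[[0,0,0],0.09],[[0,0,0],0.09],[[0,0,0],0.09],[[0,0,0],0.09],[[0,0,0],0.08],[[0,0,0],0.04],[[0,0,0],0.014]]' >/dev/null
python3 -m jog '[[[-0.002,-0.008,0],0],[[-0.004,-0.016,0],0],[[-0.005,-0.022,0],0],[[-0.005,-0.024,0],0],[[-0.005,-0.024,0],0],[[-0.005,-0.024,0],0],[[-0.005,-0.024,0],0],[[-0.005,-0.024,0],0],[[-0.005,-0.024,0],0],[[-0.005,-0.022,0],0]]' >/dev/null
python3 -m jog '[[[-0.005,-0.018,0],0],[[-0.003,-0.012,0],0],[[-0.002,-0.008,0],0],[[0,0,0],0],[[0,0,0],0]]'
python3 - <<'E'
from h import *
s,R=st(); p=np.array(s['eef_pos']); print('L',np.degrees(np.arctan2(-R[1,0],-R[0,0])),'shift',R.T@(np.array([.5235,-.116,0])-p))
g=grab('top','t8');cv2.imwrite('pics/t8b.png',cv2.resize(g['frame'][130:250,190:340],None,fx=5,fy=5,interpolation=cv2.INTER_CUBIC))
E
```

```text
t: 15.4
eef_pos: [0.5229, -0.1156, 0.1273]
tcp_rot: [-0.015, 1.0, 0.0, -0.0]
wrist_force: [0.1, -0.0, -1.8]
grip_width: 0.0187
gripper_force: 61.5
15.4 [ 0.5229 -0.1156  0.1273] R [[-1.0, -0.031, -0.0], [-0.031, 1.0, 0.0], [0.0, 0.0, -1.0]] F [ 0.1 -0.  -1.8] 0.018676280341322283 q [-0.37   0.334 -0.236  1.001  0.    -0.401]
L 1.7536199962980545 shift [-0.00062658 -0.00041872  0.12727026]
```

View pics/t8b.png

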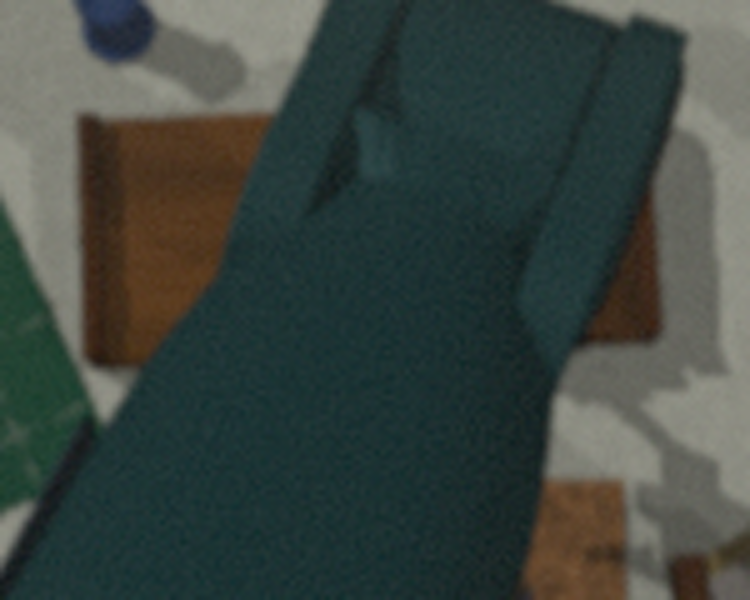

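```bash
python3 -m jog '[[[0,0,0.02],0],[[0,0,0.02],0],[[0,0,0.01],0],[[0,0,0.005],0],[[0,0,0.003],0],[[0,0,0.003],0],[[0,0,0.002],0],[[0,0,0],0],[[0,0,0],0]]'
python3 -m jog '[[[0.004,0,0],0],[[0.01,0,0],0],[[0.018,0,0],0],[[0.018,0,0],0],[[0.02,0,0],0],[[0.02,0,0],0],[[0.02,0,0],0],[[0.02,0,0],0],[[0,0,0],0]]'
python3 -m jog '[[[0,0,-0.03],0],[[0,0,-0.04],0],[[0,0,-0.03],0],[[0,0,0],0]]'
python3 - <<'E'
from h import *
st(); g=grab('side','s9');cv2.imwrite('pics/s9b.png',cv2.resize(g['frame'][80:240,180:360],None,fx=3.6,fy=3.6,interpolation=cv2.INTER_CUBIC))
E
```

```text
t: 16.35
eef_pos: [0.5232, -0.1162, 0.0646]
tcp_rot: [-0.015, 1.0, -0.0, 0.0]
wrist_force: [-0.3, 0.3, -1.5]
grip_width: 0.0192
gripper_force: 61.5
t: 17.25
eef_pos: [0.3902, -0.1194, 0.0643]
tcp_rot: [-0.015, 1.0, 0.0, -0.001]
wrist_force: [0.2, 0.0, -2.1]
grip_width: 0.0189
gripper_force: 61.6
t: 17.65
eef_pos: [0.3947, -0.1209, 0.1676]
tcp_rot: [-0.015, 1.0, -0.001, 0.003]
wrist_force: [0.6, -0.3, -2.7]
grip_width: 0.0187
gripper_force: 61.7
17.65 [ 0.3947 -0.1209  0.1676] R [[-1.0, -0.03, 0.005], [-0.03, 1.0, -0.003], [-0.005, -0.003, -1.0]] F [ 0.6 -0.3 -2.7] 0.018700646399747285 q [-0.495  0.101 -0.436  1.027  0.    -0.525]
```

View pics/s9b.png

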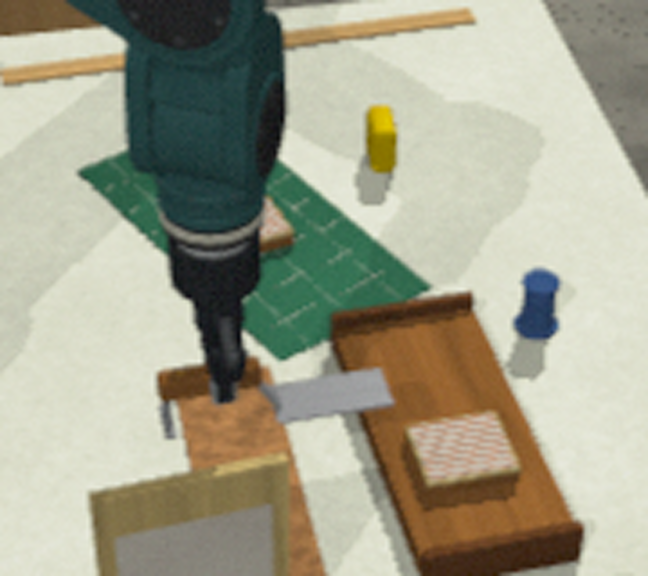

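B sits squarely on the stand. Next I'll locate A numerically by rectifying images to its top plane.

```bash
cat >> h.py <<'E'
def plaq(fn,x0,x1,y0,y1,z,dbg=False):
    "rectify to plane z, segment pale plate; returns centre, size, runner yaw(deg) candidates"
    g=np.load(f'pics/{fn}.npz'); im=cv2.imread(f'pics/{fn}.png'); M=g['mtx']@np.column_stack([g['R'][:,0],g['R'][:,1],g['R'][:,2]*z+g['t']])
    s=.0005; A=np.array([[s,0,x0],[0,s,y0],[0,0,1.]]); n=(int((x1-x0)/s),int((y1-y0)/s))
    w=cv2.warpPerspective(im,M@A,n,flags=cv2.INTER_CUBIC|cv2.WARP_INVERSE_MAP)
    b,gr,r=[c.astype(int) for c in cv2.split(cv2.GaussianBlur(w,(0,0),5))]
    v=np.maximum(r,1); m=((r-gr>.08*v)&(b>.52*r)).astype(np.uint8)
    cs=cv2.findContours(m,cv2.RETR_EXTERNAL,cv2.CHAIN_APPROX_NONE)[0]; out=[]
    for c in cs:
        if cv2.contourArea(c)*s*s<.0025: continue
        (cx,cy),(a,bb),th=cv2.minAreaRect(c); out.append((np.round([x0+cx*s,y0+cy*s],4),np.round([a*s,bb*s],4),round(th,1)))
    if dbg: cv2.imwrite(dbg,w)
    return out
E
python3 - <<'E'
from h import *
grab('top','t10');grab('wrist','w10')
for f,z in(('w1',.02),('top0',.02),('t10',.02),('w10',.02),('s9',.02)): print(f,plaq(f,.38,.65,.12,.42,z))
print('B',plaq('s9',.5,.72,-.2,.08,.048),plaq('t10',.5,.72,-.2,.08,.048))
def S(u,v): return pt('s9',u/3.6+180-.4,v/3.6+80-.4,.048)[:2]
p=np.array([S(*c) for c in((408,427),(497,411),(518,458),(424,484))]);e=np.roll(p,-1,0)-p
print(p.mean(0),np.linalg.norm(e,axis=1).round(4),np.degrees(np.arctan2(e[:,1],e[:,0])).round(1))
E
```

```text
w1 [(array([0.4825, 0.2965]), array([0.0906, 0.0867]), 12.4), (array([0.5366, 0.1879]), array([0.0943, 0.081 ]), 36.7)]
top0 [(array([0.4823, 0.2993]), array([0.0894, 0.0819]), 13.3), (array([0.5378, 0.1898]), array([0.0899, 0.0792]), 37.1)]
t10 [(array([0.4825, 0.2999]), array([0.0892, 0.0822]), 13.2)]
w10 []
s9 []
B [(array([ 0.6208, -0.1135]), array([0.0924, 0.0848]), 1.9)] [(array([ 0.6032, -0.0576]), array([0.1284, 0.2799]), 2.5)]
[ 0.6215  -0.10955] [0.0893 0.0653 0.0958 0.0762] [   3.   -88.2 -170.8   87.5]
```

```bash
python3 -m jog '[[[0.008,0.027,0],0],[[0.008,0.027,0],0],[[0.008,0.027,0],0],[[0.008,0.027,0],0],[[0.008,0.027,0],0],[[0.008,0.027,0],0],[[0.008,0.027,0],0]]' >/dev/null
python3 -m jog '[[[0.008,0.027,0],0],[[0.008,0.027,0],0],[[0.008,0.027,0],0],[[0.008,0.027,0],0],[[0.008,0.027,0],0],[[0.008,0.027,0],0],[[0.009,0.024,0],0],[[0,0,0],-0.1],[[0,0,0],-0.099],[[0,0,0],0]]'
python3 - <<'E'
from h import *
s,R=st(); p=np.array(s['eef_pos']); print('L',np.degrees(np.arctan2(-R[1,0],-R[0,0])),'ctr in tool',R.T@(np.array([.4824,.2998,0])-p))
grab('top','t11');print(plaq('t11',.38,.65,.12,.42,.02))
E
```

```text
t: 19.5
eef_pos: [0.2682, 0.2512, 0.1632]
tcp_rot: [-0.115, 0.993, -0.0, -0.001]
wrist_force: [-1.3, 0.1, -1.5]
grip_width: 0.0191
gripper_force: 61.6
19.5 [0.2682 0.2512 0.1632] R [[-0.973, -0.229, -0.002], [-0.229, 0.973, -0.001], [0.002, -0.001, -1.0]] F [-1.3  0.1 -1.5] 0.01911192959859037 q [ 0.53   0.032 -0.526  1.015  0.     0.298]
L 13.256901436266736 ctr in tool [-0.22001247 -0.00169876  0.1627688 ]
[(array([0.4825, 0.2997]), array([0.0892, 0.0819]), 13.0)]
```

```bash
python3 -m jog '[[[0,-0.0015,0],0.003],[[0,0,0.035],0],[[0,0,0.035],0],[[0,0,0.03],0],[[0,0,0.02],0],[[0,0,0.008],0],[[0,0,0],0],[[0,0,0],0]]'
python3 - <<'E'
from h import *
s,R=st(); p=np.array(s['eef_pos']); print('L',np.degrees(np.arctan2(-R[1,0],-R[0,0])),'ctr in tool',R.T@(np.array([.4824,.2998,0])-p))
E
```

```text
t: 20.35
eef_pos: [0.2697, 0.25, 0.037]
tcp_rot: [-0.112, 0.994, 0.0, 0.0]
wrist_force: [0.4, 0.4, -1.9]
grip_width: 0.019
gripper_force: 61.6
20.35 [0.2697 0.25   0.037 ] R [[-0.975, -0.223, 0.001], [-0.223, 0.975, 0.0], [-0.001, 0.0, -1.0]] F [ 0.4  0.4 -1.9] 0.019012578278521357 q [ 0.525  0.175 -0.772  0.623  0.     0.3  ]
L 12.910346587088679 ctr in tool [-0.218448    0.00096813  0.03713447]
```

```bash
python3 -m jog '[[[-0.01,0.001,0.0015],0],[[-0.015,0,0],0],[[-0.015,0,0],0],[[-0.015,0,0],0],[[0,0,0],0]]'
python3 -m jog '[[[-0.015,0,0],0],[[-0.017,0,0],0],[[-0.017,0,0],0],[[-0.017,0,0],0],[[0,0,0],0],[[0,0,0],0]]'
python3 -m jog '[[[0,0,-0.006],0],[[0,0,-0.006],0],[[0,0,-0.01],0],[[0,0,-0.02],0],[[0,0,-0.02],0],[[0,0,0],0],[[0,0,0],0]]'
python3 - <<'E'
from h import *
s,R=st(); p=np.array(s['eef_pos']); print('L',np.degrees(np.arctan2(-R[1,0],-R[0,0])),'ctr in tool',R.T@(np.array([.4824,.2998,0])-p))
g=grab('side','s12');print(plaq('s12',.5,.72,-.2,.08,.048),'A lifted',plaq('s12',.38,.62,.2,.42,p[2]-.0215),'A on mat',plaq('s12',.38,.62,.2,.42,.02))
E
```

```text
t: 20.85
eef_pos: [0.3254, 0.264, 0.0349]
tcp_rot: [-0.112, 0.994, 0.0, 0.001]
wrist_force: [-0.6, 0.0, -1.6]
grip_width: 0.0187
gripper_force: 61.6
t: 21.45
eef_pos: [0.3864, 0.2777, 0.0345]
tcp_rot: [-0.113, 0.994, -0.0, -0.001]
wrist_force: [-1.0, -0.5, -1.1]
grip_width: 0.0189
gripper_force: 61.6
t: 22.15
eef_pos: [0.3869, 0.2781, 0.0972]
tcp_rot: [-0.113, 0.994, 0.0, 0.0]
wrist_force: [-0.2, 0.9, -2.8]
grip_width: 0.0191
gripper_force: 61.4
22.15 [0.3869 0.2781 0.0972] R [[-0.975, -0.224, 0.001], [-0.224, 0.975, 0.0], [-0.001, 0.0, -1.0]] F [-0.2  0.9 -2.8] 0.019143203078618998 q [ 0.452  0.267 -0.431  0.872  0.     0.226]
L 12.96555492766399 ctr in tool [-0.09781347 -0.00027818  0.09727292]
[(array([ 0.6207, -0.1133]), array([0.0928, 0.0846]), 2.1)] A lifted [(array([0.4827, 0.2949]), array([0.0946, 0.0914]), 13.2)] A on mat [(array([0.4942, 0.369 ]), array([0.0992, 0.0964]), 13.1)]
```

```bash
python3 -m jog '[[[0,0,-0.015],0],[[0,0,-0.015],0.04],[[0,0,0],0.06],[[0,0,0],0.06],[[0,0,0],0.036],[[0,0,0],0]]' >/dev/null
python3 -m jog '[[[-0.003,-0.007,0],0],[[-0.006,-0.015,0],0],[[-0.009,-0.022,0],0],[[-0.01,-0.024,0],0],[[-0.01,-0.024,0],0],[[-0.01,-0.024,0],0],[[-0.01,-0.024,0],0],[[-0.01,-0.024,0],0],[[-0.01,-0.024,0],0],[[-0.01,-0.024,0],0]]' >/dev/null
python3 -m jog '[[[-0.01,-0.024,0],0],[[-0.01,-0.022,0],0],[[-0.008,-0.018,0],0],[[-0.005,-0.014,0],0],[[-0.003,-0.008,0],0],[[0,0,0],0],[[0,0,0],0]]'
python3 - <<'E'
from h import *
s,R=st(); p=np.array(s['eef_pos']); print('L',np.degrees(np.arctan2(-R[1,0],-R[0,0])),'shift',R.T@(np.array([.520,-.0163,0.0645])-p))
E
```

```text
t: 24.5
eef_pos: [0.5195, -0.0157, 0.1267]
tcp_rot: [-0.015, 1.0, 0.0, -0.0]
wrist_force: [-0.8, -1.0, -2.2]
grip_width: 0.0193
gripper_force: 61.5
24.5 [ 0.5195 -0.0157  0.1267] R [[-1.0, -0.031, -0.0], [-0.031, 1.0, 0.0], [0.0, 0.0, -1.0]] F [-0.8 -1.  -2.2] 0.019281280340224267 q [-0.187  0.31  -0.275  0.986  0.    -0.218]
L 1.7490119533545987 shift [-0.00051396 -0.00061247  0.06224883]
```

```bash
python3 -m jog '[[[0,0,0.02],0],[[0,0,0.02],0],[[0,0,0.01],0],[[0,0,0.005],0],[[0,0,0.003],0],[[0,0,0.002],0],[[0,0,0.002],0],[[0,0,0],0],[[0,0,0],0]]'
python3 -m jog '[[[0.004,0,0],0],[[0.01,0,0],0],[[0.018,0,0],0],[[0.018,0,0],0],[[0.02,0,0],0],[[0.02,0,0],0],[[0.02,0,0],0],[[0.02,0,0],0],[[0,0,0],0]]'
python3 -m jog '[[[0,0,-0.03],0],[[0,0,-0.03],0],[[0,0,0],0],[[0,0,0],0]]'
python3 - <<'E'
from h import *
st(); grab('side','s13');print(plaq('s13',.5,.72,-.2,.08,.048))
E
```

```text
t: 25.4
eef_pos: [0.52, -0.0162, 0.0651]
tcp_rot: [-0.015, 1.0, -0.0, 0.0]
wrist_force: [0.4, 0.2, -1.6]
grip_width: 0.0189
gripper_force: 61.5
t: 26.3
eef_pos: [0.3867, -0.0196, 0.0647]
tcp_rot: [-0.015, 1.0, 0.0, -0.001]
wrist_force: [0.3, 0.7, -0.9]
grip_width: 0.0187
gripper_force: 61.6
t: 26.7
eef_pos: [0.3902, -0.0201, 0.1249]
tcp_rot: [-0.015, 1.0, -0.0, 0.001]
wrist_force: [0.5, -0.0, -2.1]
grip_width: 0.0191
gripper_force: 61.7
26.7 [ 0.3902 -0.0201  0.1249] R [[-1.0, -0.03, 0.001], [-0.03, 1.0, -0.0], [-0.001, -0.0, -1.0]] F [ 0.5 -0.  -2.1] 0.01914480201912771 q [-0.261  0.102 -0.563  0.904  0.    -0.291]
[(array([ 0.6189, -0.0126]), array([0.0929, 0.0857]), 2.0), (array([ 0.6207, -0.1129]), array([0.0927, 0.086 ]), 2.1)]
```

```bash
python3 -m jog '[[[0,0,0],-0.14],[[0,0,0],-0.14],[[0,0,0],-0.14],[[0,0,0],-0.14],[[0,0,0],-0.14],[[0,0,0],-0.14],[[0,0,0],-0.14],[[0,0,0],-0.14],[[0,0,0],-0.14],[[0,0,0],-0.14]]' >/dev/null
python3 -m jog '[[[0,0,0],-0.137],[[0.023,-0.008,0],0],[[0.023,-0.008,0],0],[[0.023,-0.008,0],0],[[0.024,-0.0075,0],0],[[0,0,0.03],0],[[0,0,0.03],0],[[0,0,0],0]]'
python3 - <<'E'
from h import *
s,R=st(); p=np.array(s['eef_pos']); print('L',np.degrees(np.arctan2(-R[1,0],-R[0,0])),'shift',R.T@(np.array([.4217,-.113,.0315])-p))
E
```

```text
t: 28.55
eef_pos: [0.4185, -0.1121, 0.0614]
tcp_rot: [-0.706, 0.709, 0.003, -0.001]
wrist_force: [-0.8, 0.0, -1.0]
grip_width: 0.0189
gripper_force: 61.4
28.55 [ 0.4185 -0.1121  0.0614] R [[-0.004, -1.0, -0.006], [-1.0, 0.004, 0.003], [-0.003, 0.006, -1.0]] F [-0.8  0.  -1. ] 0.018904497241913322 q [-0.45   0.245 -0.582  0.751  0.    -2.017]
L 89.7682719210493 shift [ 0.00094281 -0.00336245  0.02987709]
```

```bash
python3 -m jog '[[[0.001,-0.002,0],0],[[0,0,0.015],0],[[0,0,0.008],0],[[0,0,0.004],0],[[0,0,0.002],0],[[0,0,0],0],[[0,0,0],0]]'
python3 -m jog '[[[0,0,0],0],[[0,0,0],0],[[0,0,0],0],[[0,0,0],0],[[0,0,0],0]]' 0.06
python3 -m jog '[[[0,0,-0.04],0],[[0,0,-0.05],0],[[0,0,-0.05],0],[[0,0,-0.05],0],[[0,0,-0.05],0],[[0,0,-0.05],0],[[0,0,-0.05],0],[[0,0,0],0]]'
python3 - <<'E'
from h import *
s,R=st(); g=grab('wrist','w14');grab('top','t14')
a=cv2.resize(g['frame'],None,fx=.95,fy=.95); print(a.shape)
t=cv2.imread('pics/t14.png')[160:310,310:380]; b=cv2.resize(t,None,fx=2.66,fy=2.66,interpolation=cv2.INTER_CUBIC); b=b[:a.shape[0]]
cv2.imwrite('pics/w14b.png',np.hstack([a,b]))
E
```

```text
t: 29.25
eef_pos: [0.4233, -0.1142, 0.0362]
tcp_rot: [-0.706, 0.708, -0.0, 0.0]
wrist_force: [-0.3, 0.1, -1.3]
grip_width: 0.019
gripper_force: 61.7
t: 29.75
eef_pos: [0.4231, -0.1142, 0.0359]
tcp_rot: [-0.706, 0.708, -0.0, 0.0]
wrist_force: [0.2, -0.1, 1.3]
grip_width: 0.0599
gripper_force: 0.0
t: 30.55
eef_pos: [0.4244, -0.1148, 0.3814]
tcp_rot: [-0.706, 0.708, -0.004, 0.001]
wrist_force: [0.5, -0.4, -1.0]
grip_width: 0.0602
gripper_force: 0.0
30.55 [ 0.4244 -0.1148  0.3814] R [[-0.004, -1.0, 0.008], [-1.0, 0.004, -0.004], [0.004, -0.008, -1.0]] F [ 0.5 -0.4 -1. ] 0.06022109192329819 q [-0.45   0.106  0.154  1.61  -0.    -2.017]
(399, 532, 3)
```

View pics/w14b.png

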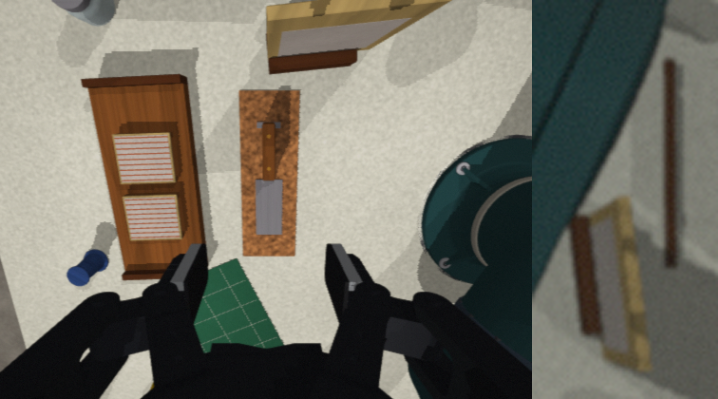

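The lifter lies centred on the pad and both plaques are on the stand. In the c2 crop, the board's top edge centreline runs from (140,299) to (168,557). The batten runs from (207,92) to (210,400), and the wall's top edge from (352,60) to (357,396).

```bash
python3 - <<'E'
from h import *
def C(u,v,z): return pt('top0',u/4+310-.4,v/4+160-.4,z)[:2]
def rep(n,a,b): d=a-b; print(n,a,b,'mid',((a+b)/2).round(4),'len',np.linalg.norm(d).round(4),'yaw',np.degrees(np.arctan2(d[1],d[0])).round(2))
rep('board',C(140,299,.228),C(168,557,.228))
rep('batten',C(207,92,.012),C(210,400,.012))
rep('walltop',C(352,60,.13),C(357,396,.13))
rep('rack left edge',C(58,327,.045),C(80,502,.045))
def S(u,v,z): return pt('side0',u*.7-.15,v*.7-.15,z)[:2]
rep('board side: front top edge',S(371,299,.228),S(294,312,.228))
rep('wall side front top',S(475,381,.13),S(357,392,.13))
s,R=st()
E
```

```text
board [ 0.4216 -0.2685] [ 0.2657 -0.28  ] mid [ 0.3436 -0.2742] len 0.1563 yaw 4.22
batten [ 0.6015 -0.3626] [ 0.3672 -0.3552] mid [ 0.4844 -0.3589] len 0.2344 yaw -1.81
walltop [ 0.5966 -0.4388] [ 0.3646 -0.4294] mid [ 0.4806 -0.4341] len 0.2322 yaw -2.32
rack left edge [ 0.4197 -0.2395] [ 0.2945 -0.2519] mid [ 0.3571 -0.2457] len 0.1258 yaw 5.66
board side: front top edge [ 0.4223 -0.2792] [ 0.268  -0.2844] mid [ 0.3452 -0.2818] len 0.1544 yaw 1.93
wall side front top [ 0.5977 -0.4474] [ 0.3652 -0.4272] mid [ 0.4814 -0.4373] len 0.2334 yaw -4.97
30.65 [ 0.4235 -0.1144  0.3763] R [[-0.004, -1.0, 0.002], [-1.0, 0.004, -0.001], [0.001, -0.002, -1.0]] F [ 0.6 -0.8 -0.9] 0.060095033480914765 q [-0.45   0.108  0.142  1.604  0.    -2.017]
```

```bash
python3 -m jog '[[[0.026,0.013,0],0],[[0.027,0.013,0],0],[[0.027,0.013,0],0],[[0.027,0.013,0],0],[[0.027,0.0135,0],0],[[0.0266,0.014,0],0]]' 0.085 >/dev/null
python3 -m jog '[[[0,0,0],0.149],[[0,0,0],0.149],[[0,0,0],0.149],[[0,0,0],0.149],[[0,0,0],0.149],[[0,0,0],0.149],[[0,0,0],0.149],[[0,0,0],0.149],[[0,0,0],0.149],[[0,0,0],0.148]]' >/dev/null
python3 -m jog '[[[0,0,0.035],0],[[0,0,0.035],0],[[0,0,0],0],[[0,0,0],0]]'
python3 - <<'E'
from h import *
s,R=st(); p=np.array(s['eef_pos']); print('L',np.degrees(np.arctan2(-R[1,0],-R[0,0])),'shift',R.T@(np.array([.344,-.275,.187])-p))
g=grab('wrist','w15'); im=g['frame']
# board top edge in wrist view: expected pixels
for dx in(-.08,0,.08):
  print(px('w15',[.344+dx,-.275+dx*.08,.228]))
cv2.imwrite('pics/w15b.png',im)
E
```

```text
t: 32.65
eef_pos: [0.3426, -0.2741, 0.3059]
tcp_rot: [-0.039, 0.999, 0.001, -0.001]
wrist_force: [-0.4, -1.3, 0.6]
grip_width: 0.085
gripper_force: 0.0
32.65 [ 0.3426 -0.2741  0.3059] R [[-0.997, -0.078, -0.001], [-0.078, 0.997, 0.001], [0.001, 0.001, -1.0]] F [-0.4 -1.3  0.6] 0.08500159726746791 q [-0.861  0.101 -0.055  1.416  0.    -0.939]
L 4.48263877424323 shift [-0.00139697 -0.00120573  0.11892196]
[276.6 106.1]
[277.1 220.9]
[277.4 314.7]
```

```bash
python3 - <<'E'
from h import *
im=cv2.GaussianBlur(cv2.imread('pics/w15.png'),(0,0),1.2)
for v in(115,140,165,190,215): print(v,[(u,*im[v,u].tolist()) for u in range(236,322,6)])
E
```

```text
115 [(236, 104, 114, 117), (242, 103, 112, 115), (248, 103, 113, 115), (254, 97, 107, 109), (260, 99, 108, 110), (266, 83, 102, 110), (272, 76, 125, 149), (278, 79, 130, 156), (284, 114, 147, 162), (290, 176, 191, 195), (296, 179, 195, 198), (302, 178, 193, 196), (308, 177, 192, 195), (314, 185, 201, 204), (320, 177, 192, 195)]
140 [(236, 103, 113, 116), (242, 102, 112, 114), (248, 101, 111, 113), (254, 100, 111, 113), (260, 14, 23, 40), (266, 27, 46, 65), (272, 89, 144, 172), (278, 90, 148, 176), (284, 58, 96, 122), (290, 19, 35, 65), (296, 29, 44, 71), (302, 159, 173, 176), (308, 158, 172, 175), (314, 165, 180, 183), (320, 176, 191, 194)]
165 [(236, 104, 114, 117), (242, 103, 113, 115), (248, 101, 111, 113), (254, 100, 110, 112), (260, 18, 27, 44), (266, 19, 33, 52), (272, 84, 137, 165), (278, 88, 143, 170), (284, 64, 105, 131), (290, 19, 37, 67), (296, 31, 47, 74), (302, 162, 176, 180), (308, 156, 170, 173), (314, 159, 174, 177), (320, 160, 174, 178)]
190 [(236, 103, 113, 115), (242, 106, 116, 119), (248, 103, 114, 116), (254, 102, 112, 114), (260, 28, 40, 58), (266, 18, 33, 56), (272, 88, 142, 170), (278, 88, 143, 171), (284, 71, 118, 144), (290, 20, 37, 68), (296, 34, 50, 78), (302, 161, 176, 179), (308, 159, 173, 176), (314, 150, 164, 167), (320, 131, 146, 152)]
215 [(236, 168, 182, 185), (242, 160, 175, 177), (248, 145, 158, 161), (254, 107, 117, 120), (260, 47, 57, 71), (266, 16, 31, 54), (272, 85, 139, 166), (278, 85, 138, 164), (284, 71, 115, 141), (290, 20, 38, 69), (296, 36, 52, 80), (302, 163, 177, 180), (308, 161, 175, 178), (314, 68, 88, 111), (320, 33, 56, 86)]
```

The board is centred between the fingers (strip at u ≈ 277, as predicted). Descending to grip and lift it.

```bash
python3 -m jog '[[[0,-0.001,0.03],0],[[0,0,0.03],0],[[0,0,0.03],0],[[0,0,0.02],0],[[0,0,0.009],0],[[0,0,0],0]]'
python3 -m jog '[[[0,0,0],0],[[0,0,0],0],[[0,0,0],0],[[0,0,0],0],[[0,0,0],0],[[0,0,0],0],[[0,0,0],0],[[0,0,0],0],[[0,0,0],0]]' 0
python3 -m jog '[[[0,0,-0.01],0],[[0,0,-0.015],0],[[0,0,-0.015],0],[[0,0,-0.02],0],[[0,0,-0.02],0],[[0,0,0],0],[[0,0,0],0]]'
python3 - <<'E'
from h import *
st()
E
```

```text
t: 33.3
eef_pos: [0.3433, -0.2758, 0.1872]
tcp_rot: [-0.039, 0.999, -0.0, 0.0]
wrist_force: [-1.1, -0.3, -0.3]
grip_width: 0.0846
gripper_force: 0.0
t: 34.2
eef_pos: [0.3433, -0.2757, 0.1872]
tcp_rot: [-0.039, 0.999, -0.0, 0.0]
wrist_force: [-0.0, -0.0, 5.0]
grip_width: 0.0113
gripper_force: 59.5
t: 34.9
eef_pos: [0.3431, -0.2755, 0.2667]
tcp_rot: [-0.039, 0.999, -0.0, 0.0]
wrist_force: [0.7, -0.9, -2.4]
grip_width: 0.0114
gripper_force: 58.6
34.9 [ 0.3431 -0.2755  0.2667] R [[-0.997, -0.078, 0.0], [-0.078, 0.997, -0.0], [-0.0, -0.0, -1.0]] F [ 0.7 -0.9 -2.4] 0.011431850005746579 q [-0.862  0.107 -0.154  1.31  -0.    -0.94 ]
```

```bash
python3 -m jog '[[[0,0,0],0.056],[[0,0,0],0.056],[[-0.01,-0.006,0],0],[[-0.018,-0.012,0],0],[[-0.02,-0.013,0],0],[[-0.02,-0.014,0],0],[[-0.02,-0.014,0],0],[[-0.02,-0.014,0],0],[[-0.018,-0.012,0],0],[[-0.018,-0.011,0],0]]' >/dev/null
python3 -m jog '[[[0,0,0],0],[[0,0,0],0]]' >/dev/null
python3 - <<'E'
from h import *
s,R=st(); p=np.array(s['eef_pos']); print('L',np.degrees(np.arctan2(-R[1,0],-R[0,0])),'shift',R.T@(np.array([.484,-.377,.182])-p))
E
```

```text
36.1 [ 0.4841 -0.3763  0.2656] R [[-0.999, 0.032, -0.001], [0.032, 0.999, 0.001], [0.001, 0.001, -1.0]] F [-0.4 -0.5 -2.5] 0.011437347950665757 q [-0.794  0.417  0.278  1.434  0.    -0.761]
L -1.859423256599321 shift [-6.34136277e-05 -7.89022133e-04  8.35945514e-02]
```

```bash
python3 -m jog '[[[0,-0.001,0.02],0],[[0,0,0.03],0],[[0,0,0.02],0],[[0,0,0.01],0],[[0,0,0.002],0],[[0,0,0],0],[[0,0,0],0]]'
python3 -m jog '[[[0,0.002,0],0],[[0,0.001,0],0],[[0,0,0],0]]'
python3 -m jog '[[[0,0.002,0],0],[[0,0,0],0]]'
python3 -m jog '[[[0,0.001,0],0],[[0,0,0],0]]'
```

```text
t: 36.8
eef_pos: [0.484, -0.3776, 0.1859]
tcp_rot: [0.017, 1.0, -0.001, 0.001]
wrist_force: [-0.0, 0.2, -1.6]
grip_width: 0.0112
gripper_force: 58.7
t: 37.1
eef_pos: [0.4839, -0.3742, 0.1852]
tcp_rot: [0.017, 1.0, -0.0, 0.0]
wrist_force: [0.6, -0.2, -1.3]
grip_width: 0.0116
gripper_force: 58.7
t: 37.3
eef_pos: [0.4839, -0.3724, 0.185]
tcp_rot: [0.017, 1.0, -0.0, -0.0]
wrist_force: [-0.2, -1.3, -2.1]
grip_width: 0.0111
gripper_force: 58.8
t: 37.5
eef_pos: [0.4839, -0.3716, 0.185]
tcp_rot: [0.017, 1.0, -0.0, -0.0]
wrist_force: [0.6, -3.1, -1.5]
grip_width: 0.0116
gripper_force: 58.7
```

```bash
python3 -m jog '[[[0,0.0005,0.003],0],[[0,0,0.002],0],[[0,0,0],0]]'
python3 -m jog '[[[0,0,0.002],0],[[0,0,0],0]]'
```

```text
t: 37.8
eef_pos: [0.484, -0.3711, 0.1796]
tcp_rot: [0.017, 1.0, -0.0, 0.0]
wrist_force: [1.7, -5.3, -4.4]
grip_width: 0.0113
gripper_force: 58.6
t: 38.0
eef_pos: [0.4845, -0.3715, 0.1792]
tcp_rot: [0.017, 1.0, -0.001, 0.001]
wrist_force: [0.1, -5.1, 13.9]
grip_width: 0.0114
gripper_force: 61.0
```

```bash
python3 -m jog '[[[0,0,-0.001],0],[[0,0,0],0],[[0,0,0],0],[[0,0,0],0],[[0,0,0],0],[[0,0,0],0]]' 0.045
python3 -m jog '[[[0,-0.006,0],0],[[0,-0.006,0],0],[[0,-0.005,0],0],[[0,-0.005,0],0],[[0,-0.005,0],0],[[0,-0.005,0],0],[[0,-0.005,0],0],[[0,0,0],0]]'
python3 - <<'E'
from h import *
grab('side','s16'); s,R=st()
E
```

```text
t: 38.6
eef_pos: [0.4839, -0.3707, 0.1787]
tcp_rot: [0.017, 1.0, 0.0, -0.0]
wrist_force: [0.2, -0.5, 0.5]
grip_width: 0.0447
gripper_force: 0.0
t: 39.4
eef_pos: [0.4827, -0.4084, 0.1787]
tcp_rot: [0.017, 1.0, -0.0, -0.0]
wrist_force: [-1.5, -3.6, -0.6]
grip_width: 0.0449
gripper_force: 0.4
39.45 [ 0.4827 -0.4081  0.1788] R [[-0.999, 0.034, -0.0], [0.034, 0.999, -0.0], [0.0, -0.0, -1.0]] F [-0.7 -0.8  0. ] 0.045083508101385596 q [-0.831  0.466  0.126  1.231 -0.    -0.797]
```

```bash
python3 -m jog '[[[0,-0.005,0],0],[[0,-0.005,0],0],[[0,-0.005,0],0],[[0,-0.004,0],0],[[0,0,0],0]]'
python3 -m jog '[[[0,-0.004,0],0],[[0,-0.004,0],0],[[0,-0.004,0],0],[[0,0,0],0],[[0,0,0],0]]'
python3 - <<'E'
from h import *
g=grab('side','s17'); s,R=st()
cv2.imwrite('pics/s17b.png',cv2.resize(g['frame'][180:330,170:370],None,fx=4,fy=4,interpolation=cv2.INTER_CUBIC))
E
```

```text
t: 39.95
eef_pos: [0.482, -0.4274, 0.1787]
tcp_rot: [0.017, 1.0, -0.0, -0.0]
wrist_force: [0.6, 0.4, 0.4]
grip_width: 0.0452
gripper_force: 0.2
t: 40.45
eef_pos: [0.4816, -0.4388, 0.1788]
tcp_rot: [0.017, 1.0, 0.0, -0.0]
wrist_force: [0.3, 1.3, 0.2]
grip_width: 0.045
gripper_force: 0.0
40.5 [ 0.4816 -0.4387  0.1788] R [[-0.999, 0.034, -0.0], [0.034, 0.999, 0.0], [0.0, 0.0, -1.0]] F [0.4 0.4 0.1] 0.04517363734630546 q [-0.864  0.501  0.186  1.257  0.    -0.83 ]
```

```bash
python3 -m jog '[[[0,0,0],0],[[0,0,0],0],[[0,0,0],0],[[0,0,-0.02],0],[[0,0,-0.03],0],[[0,0,-0.04],0],[[0,0,-0.05],0],[[0,0,-0.04],0],[[0,0,0],0]]' 0.075
python3 -m jog '[[[0.04,0.02,0],0],[[0.04,0.02,0],0],[[0.04,0.02,0],0],[[0.04,0.02,0],0],[[0.04,0.02,0],0],[[0,0,0],0],[[0,0,0],0]]'
python3 - <<'E'
from h import *
st(); g=grab('side','s18');t=grab('top','t18');grab('wrist','w18')
a=cv2.resize(g['frame'][190:330,200:350],None,fx=2.66,fy=2.66,interpolation=cv2.INTER_CUBIC); b=cv2.resize(t['frame'][130:310,290:440],None,fx=2.66,fy=2.66,interpolation=cv2.INTER_CUBIC)
a=cv2.copyMakeBorder(a,0,b.shape[0]-a.shape[0],0,0,0); cv2.imwrite('pics/f.png',np.hstack([a,b]))
print(plaq('s18',.5,.72,-.2,.08,.048))
E
```

```text
t: 41.4
eef_pos: [0.4824, -0.4396, 0.3645]
tcp_rot: [0.017, 1.0, -0.003, 0.003]
wrist_force: [-0.4, -0.2, 0.0]
grip_width: 0.0749
gripper_force: 0.0
t: 42.1
eef_pos: [0.2847, -0.3318, 0.3591]
tcp_rot: [0.017, 1.0, -0.0, 0.0]
wrist_force: [0.7, 0.3, -0.2]
grip_width: 0.0754
gripper_force: 0.0
42.1 [ 0.2847 -0.3318  0.3591] R [[-0.999, 0.035, 0.001], [0.035, 0.999, -0.001], [-0.001, -0.001, -1.0]] F [ 0.7  0.3 -0.2] 0.0753939034718485 q [-1.049  0.101  0.088  1.556  0.    -1.014]
[(array([ 0.6188, -0.0126]), array([0.093 , 0.0861]), 1.8), (array([ 0.6207, -0.1127]), array([0.0925, 0.0863]), 1.9)]
```

View pics/f.png

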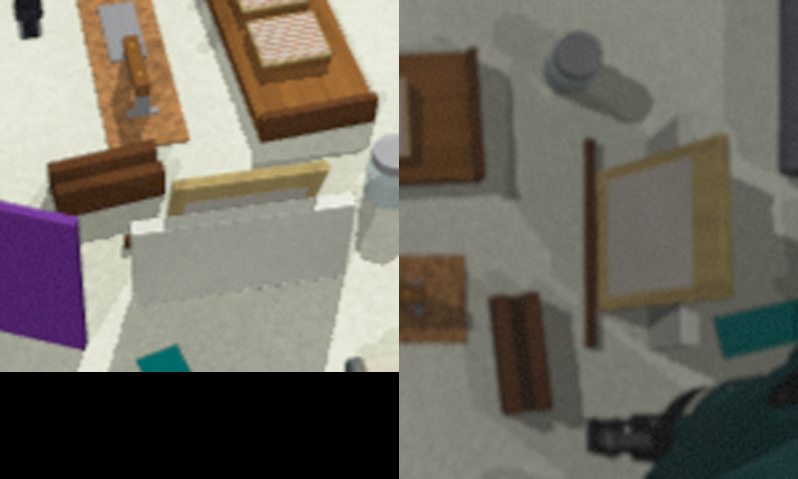

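The board leans on the wall with its foot at the batten (top view, foot edge at u ≈ 598). The lifter lies on the pad and both plaques are square on the stand. Handing in.

```bash
python3 -c "
from bench import env
print(env.close_job())"
```

```text
the job is handed in; nothing more can be done
None
```

I handed the job in at about 42 s of the 210 s allowed: both plaques present are square on the stand with a 20 mm gap, the lifter is flat on its cork pad, and the title board leans on the wall with its foot at the batten.

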